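# Pack the reagent kit and hang the scoops to dry

### The job

Clear up after the chemistry lesson: stand every reagent jar upright inside the blue kit case, then swing its lid shut and press the free edge down until the red catch clicks over it. Hang every black measuring scoop by its eye on a peg of the drying stand, one scoop to a peg, before or after packing the case, and leave the other things on the table where they are.

Things in the scene. Friction and masses are not known exactly. Their poses are not given: they have to be found in the camera images.
- kit_case: Open-topped blue case, fixed: outside 180 (x) by 250 (y) by 60 mm tall, walls and floor 6 mm. Origin: centre of its underside; x points from the catch side (near the robot) to the hinge side, z up. Inside is one plain space 168 by 238 mm, 54 mm deep: four jars can stand two by two, 65 mm apart in x, 110 mm in y. The red catch is at the middle of the near side.
- lid (a joint): White lid's angle: 0 shut, 1.9 rad stop, leaning back past upright, as it starts. Hinge: case's y axis at its x = 90 mm, 60 mm up. Plate 180 x 250 x 8 mm, 0.2 kg. Soft-close: once tipped past upright to the robot it sinks by itself in a few seconds and rests on the catch at about 0.085 rad, not shut; pressing near its free edge with 8 to 15 N snaps it past the catch to 0.
- lid_edge (a point): Middle of the lid's free edge, on its outer (when shut, upper) face; shut, it is at the catch side, 69 mm above the table. To shut, press straight down 10 to 30 mm inward of it. Open, it stands about 230 mm above the table and the outer face looks away from the robot. x points in the lid's plane from free edge to hinge, z out of the outer face.
- catch (a joint): Outward travel of the red spring catch at the middle of the case's near side: 0 at rest, up to 0.010 m. It stands 22 mm beyond the wall, up to 78 mm above the table, 34 mm wide. It rides out as the lid's tab passes and snaps back to about 0. It needs no handling.
- stand: White drying stand, fixed: upright open frame 260 mm wide (y), 242 mm tall, two cross bars 10 mm thick. Origin: middle of the foot of its front face; x points away from the robot, z up. From the upper bar, 225 mm up, stick three grey pegs 8 mm thick, 45 mm long, 80 mm apart, sloping up to the robot 50 degrees above level (-0.643, 0, 0.766 here); a scoop tilted 25 to 40 degrees, eye up, threads on.
- peg1_base (a point): Where the axis of peg 1 meets the front face of the stand's upper bar (y = -80 mm in the stand's frame).
- peg1_tip (a point): Tip of peg 1, 45 mm from its base along the peg.
- peg2_base (a point): Where the axis of peg 2 meets the front face of the stand's upper bar (y = 0 mm in the stand's frame).
- peg2_tip (a point): Tip of peg 2, 45 mm from its base along the peg.
- peg3_base (a point): Where the axis of peg 3 meets the front face of the stand's upper bar (y = 80 mm in the stand's frame).
- peg3_tip (a point): Tip of peg 3, 45 mm from its base along the peg.
- scoop1_grip (a point): Handle centre of a black plastic scoop lying flat in the white tray (220 x 210 mm, rim 22 mm high, floor 4 mm). Handle 78 mm long (x), 14 wide (y), 12 thick (z); point is 6 mm over the flat underside. x points to the hanging eye, z up, out of the open cup (44 mm wide, 24 tall, 57 mm the other way). 156 mm over all, 60 g.
- scoop1_eye (a point): Centre of the scoop's hanging hole: 20 mm in diameter, axis z, through a 36 mm square end plate 10 mm thick, 56 mm from the handle's centre.
- scoop2_grip (a point): Handle centre of a black plastic scoop lying flat in the white tray (220 x 210 mm, rim 22 mm high, floor 4 mm). Handle 78 mm long (x), 14 wide (y), 12 thick (z); point is 6 mm over the flat underside. x points to the hanging eye, z up, out of the open cup (44 mm wide, 24 tall, 57 mm the other way). 156 mm over all, 60 g.
- scoop2_eye (a point): Centre of the scoop's hanging hole: 20 mm in diameter, axis z, through a 36 mm square end plate 10 mm thick, 56 mm from the handle's centre.
- jar1_mid (a point): Centre, half-way up, of an amber glass wide-mouth reagent jar with a white label band and a red cap: a plain upright cylinder 54 mm in diameter and 46 mm tall, about 0.16 kg, standing on the table. Its z axis points up through the cap. Reads None when this jar is absent.
- jar2_mid (a point): Centre, half-way up, of an amber glass wide-mouth reagent jar with a white label band and a green cap: a plain upright cylinder 54 mm in diameter and 46 mm tall, about 0.16 kg, standing on the table. Its z axis points up through the cap. Reads None when this jar is absent.
- jar3_mid (a point): Centre, half-way up, of an amber glass wide-mouth reagent jar with a white label band and a yellow cap: a plain upright cylinder 54 mm in diameter and 46 mm tall, about 0.16 kg, standing on the table. Its z axis points up through the cap. Reads None when this jar is absent.
- jar4_mid (a point): Centre, half-way up, of an amber glass wide-mouth reagent jar with a white label band and a orange cap: a plain upright cylinder 54 mm in diameter and 46 mm tall, about 0.16 kg, standing on the table. Its z axis points up through the cap. Reads None when this jar is absent.
- beaker_mid (a point): Centre, half-way up, of an empty glass beaker, 72 mm wide and 90 mm tall; loose, to be left alone.
- stopper_tin_mid (a point): Centre, half-way up, of a green tin of stoppers, 90 by 60 by 28 mm; loose, to be left alone.
- marker_mid (a point): Centre, half-way up, of a blue marker pen, 130 mm long and 16 mm thick; loose, to be left alone.
Not all that is in view belongs to the job. What is shaped like the part that bears scoop2_grip but yellow is not meant.

How it is judged:
On the way, in this order (a step that is already met when the one before it is completed fails the run):
1. every jar stands upright inside the open case (x of jar1_mid in the frame of kit_case between -0.078 and 0.078 m and y of jar1_mid in the frame of kit_case between -0.113 and 0.113 m and z of jar1_mid in the frame of kit_case between 0.018 and 0.045 m and angle between each of jar1_mid, jar2_mid, jar3_mid, jar4_mid's own z axis and vertical below 0.2 rad and x of jar2_mid in the frame of kit_case between -0.078 and 0.078 m and y of jar2_mid in the frame of kit_case between -0.113 and 0.113 m and z of jar2_mid in the frame of kit_case between 0.018 and 0.045 m and x of jar3_mid in the frame of kit_case between -0.078 and 0.078 m and y of jar3_mid in the frame of kit_case between -0.113 and 0.113 m and z of jar3_mid in the frame of kit_case between 0.018 and 0.045 m and x of jar4_mid in the frame of kit_case between -0.078 and 0.078 m and y of jar4_mid in the frame of kit_case between -0.113 and 0.113 m and z of jar4_mid in the frame of kit_case between 0.018 and 0.045 m and value of joint lid above 1 rad), for 0.2 s.
2. the lid is pressed shut and the catch has snapped over it (value of joint lid below 0.025 rad and value of joint catch below 0.003 m), for 0.3 s.
At the end, for the whole second after the job is handed in: Every jar stands inside the case (within its walls, tilted under 0.2 rad), the lid reads under 0.025 rad with the catch back within 3 mm of rest, and each scoop hangs with its eye within 30 mm of the base of a peg, the scoops' eyes more than 45 mm apart (on different pegs) (all of step 2 and x of jar1_mid in the frame of kit_case between -0.078 and 0.078 m and y of jar1_mid in the frame of kit_case between -0.113 and 0.113 m and z of jar1_mid in the frame of kit_case between 0.018 and 0.045 m and angle between each of jar1_mid, jar2_mid, jar3_mid, jar4_mid's own z axis and vertical below 0.2 rad and x of jar2_mid in the frame of kit_case between -0.078 and 0.078 m and y of jar2_mid in the frame of kit_case between -0.113 and 0.113 m and z of jar2_mid in the frame of kit_case between 0.018 and 0.045 m and x of jar3_mid in the frame of kit_case between -0.078 and 0.078 m and y of jar3_mid in the frame of kit_case between -0.113 and 0.113 m and z of jar3_mid in the frame of kit_case between 0.018 and 0.045 m and x of jar4_mid in the frame of kit_case between -0.078 and 0.078 m and y of jar4_mid in the frame of kit_case between -0.113 and 0.113 m and z of jar4_mid in the frame of kit_case between 0.018 and 0.045 m and (distance between scoop1_eye and peg1_base below 0.03 m or distance between scoop1_eye and peg2_base below 0.03 m or distance between scoop1_eye and peg3_base below 0.03 m) and (distance between scoop2_eye and peg1_base below 0.03 m or distance between scoop2_eye and peg2_base below 0.03 m or distance between scoop2_eye and peg3_base below 0.03 m) and distance between scoop1_eye and scoop2_eye above 0.045 m); the robot touches nothing.
It fails at once if the beaker is shifted more than 60 mm or tipped over (distance of beaker_mid from where it was at the start of the episode above 0.06 m or angle between beaker_mid's own z axis and vertical above 0.6 rad).
It fails at once if the stopper tin is shifted more than 60 mm or tipped over (distance of stopper_tin_mid from where it was at the start of the episode above 0.06 m or angle between stopper_tin_mid's own z axis and vertical above 0.6 rad).
It fails at once if the marker is shifted more than 60 mm or tipped over (distance of marker_mid from where it was at the start of the episode above 0.06 m or angle between marker_mid's own z axis and vertical above 0.6 rad).
Of jar1, jar2, jar3, jar4 only 2 to 4 are there at a start; the rules pass over those that are not, and their reading is None.
At some moment in a run one of jar1, jar2, jar3, jar4 may be knocked a few centimetres aside while the robot is not near it.
It also fails if it takes over 210 s, if anything falls off the work surface, if the arm or the gripper's body presses on something with over 40 N, if the wrist force passes 120 N, or if a joint passes its speed limit or range.

### The arm

A 6-joint arm with a two-finger parallel gripper is mounted at the origin on the work surface. World frame = base frame: x ahead of the robot, y to its left, z up, the work surface at z = 0. Lengths are in m, angles in rad, forces in N, time in s.
With the tool pointing down it reaches from about 0.25 to 0.775 m from the base axis. Payload 4 kg.
Tool frame: the origin (TCP) lies at the centre of the arm's flange, where the gripper is bolted on; the fingertips stand 199 mm ahead of it and the grasp point (between the pads) lies 180 mm ahead of it (robot.tcp_to_tips is the z of the fingertips in the tool frame, in m); z points along the fingers, y is the line along which they close (so a half turn about z gives the same grasp; the last joint's range is limited). The gripper opens to 94 mm and grips with 3 to 60 N. Pads are 16 mm wide; open, the fingers measure 119 mm over their backs; the gripper's body (75 mm by 177 mm) begins 78 mm behind the grasp point.
Start: joints at [-1.441, 0.087, 1.371, -0, 1.684, -0.103], TCP at [0.127, -0.535, 0.405] pointing down, gripper open.
Joint ranges: [-3.1, 3.1], [-0.76, 2.03], [0.27, 2.55], [-1.08, 4.22], [0.17, 2.65], [-2.57, 2.57]. Speed limits (rad/s): [2.79, 2.79, 3.14, 3.14, 3.14, 3.14].

### API

Orientations are given as [roll, pitch, yaw] about the fixed x, y, z axes, in that order (R = Rz(yaw) Ry(pitch) Rx(roll)).
In Python, from bench import robot gives the robot as it stands.
- The arm moves only by the tool play_rows, never from a script. Its arguments are lists of equal length, an entry for each row: "translation": the shift along the tool's x, y, z scaled (see below), a list of three; "twist": the turn, a rotation vector about the tool's x, y, z scaled (see below), a list of three; "gripper": the opening, from -1 (shut) to 1 (fully open). A call has 1 to 8 rows; each row shifts and turns the commanded pose from where the row before left it, along the tool's axes as they then stand; what a row does not reach is not made up. The controller multiplies each number of a shift by 0.04 m and each number of a turn by 0.1 rad. A row lasts 1/10 s, in which the tool goes at most 50 mm and 8.59 degrees, less where a joint would pass 70% of its speed; a pose out of reach is approached as far as the arm can. A call with a number of a shift or a turn outside -1 to 1 is refused whole. A call with a gripper value outside its range is refused whole. The fingers move at their own pace and stop on an object; the grip force is fixed at half the most. Time passes only in rows, so rows that do not move let the fingers close. It gives the time, the measured TCP pose, the force, the opening and the grip force at its end, in the units of the state.
- robot.get_obs(): the state, without advancing time (a new reading comes with each control period).
- robot.snapshot(name): name is "side" or "top" or "wrist"; returns the picture (400x640x3 uint8, red, green, blue); there is no depth.
- robot.camera_model(name): a dict with "camera_matrix" (3x3 intrinsics, pixels), "k1" (the pictures are not rectified: a ray, as slopes to the right and down, at radius r is drawn at 1 + k1 r^2 times it, then the intrinsics apply), "rvec" (rotation vector, rad) and "tvec" (3), from world to camera coordinates, as OpenCV has them. Camera axes: x right, y down, z forward; pixel columns grow to the right and rows downward; lengths in m; the calibration is good to about 2 mm. A picture is of the moment at which its call begins: read the wrist's pose just before it. camera_model takes no time and is no camera call; for the wrist camera it gives the pose at the moment of the call.
- robot.close_job(): hands the job in; it is judged then, once.
Trained networks look in the newest picture that a camera, given by its name, has taken for a name from the list of things; names that differ only in an ending like _2 or _b are one class to them, and where a whole thing is asked for, a point or a joint stands for the part that bears it (a point fixed in the world has none). Each returns a list of dicts, best first, with "score" (0 to 1); they miss things now and then, are a little off and sometimes report something else, mostly with a low value. They report only what shows in the picture. A call takes as long as a camera call. They do not tell look-alikes from the thing itself.
- robot.recognise(name, camera): "centre" ([x, y, z] in m, in world coordinates, good to about 4 mm: the middle of the surface that is visible of it).
- robot.spot_point(name, camera): "centre" ([x, y, z] in m, in world coordinates, good to about 4 mm: a listed point, or the origin of a listed thing).
The state is a dict: "time": time; "joint_positions": joint angles; "qvel": joint speeds; "joint_torque": joint torques, N m; "tool_pos": TCP position; "ee_rot": TCP orientation; "wrist_force": force on the tool from outside, world axes, zero at the start; "wrist_torque": the same for the moment, N m; "width": finger opening in m; "finger_force": force on a finger pad.
Only numpy, scipy, OpenCV 4.12 (cv2) and the standard library are available. Lean on these libraries where they do the work, as an engineer would, in place of code of your own. Each camera call takes 0.05 s, during which the arm holds its last target. There are 200 camera calls.

## Working session

There is one attempt and no reset: what is moved stays moved. The work goes in short steps, Python scripts to look and compute and a tool call to move; the robot and the scene stay as the last step left them, time stands still between calls to the robot, and variables do not carry over. Pictures are saved under pics/ and viewed, at most 17 in all, crops included, and the job is handed in when it is done.

Besides the shell and the picture viewer there is one more tool, called as a command line: name --argument value ..., lists and objects as JSON in quotes. play_rows: Moves the arm, as the interface text tells. Its arguments: {"type":"object","properties":{"translation":{"type":"array","items":{"type":"array","items":{"type":"number","minimum":-1,"maximum":1}}},"twist":{"type":"array","items":{"type":"array","items":{"type":"number","minimum":-1,"maximum":1}}},"gripper":{"type":"array","items":{"type":"number"}}},"required":["translation","twist","gripper"]}

```bash
mkdir -p pics; ls; cat > h.py <<'E'
import numpy as np,cv2
from scipy.spatial.transform import Rotation as R
from bench import robot
def snap(c,f): 
    im=robot.snapshot(c); cv2.imwrite('pics/'+f,im[:,:,::-1]); return im
def pix(c,P):
    m=robot.camera_model(c);X=R.from_rotvec(np.ravel(m['rvec'])).apply(np.atleast_2d(P))+np.ravel(m['tvec'])
    s=X[:,:2]/X[:,2:];s=s*(1+m['k1']*(s**2).sum(1,keepdims=True));K=np.array(m['camera_matrix'])
    return s@K[:2,:2].T+K[:2,2]
def ray(c,uv,z):
    m=robot.camera_model(c);K=np.array(m['camera_matrix'])
    d=cv2.undistortPoints(np.array(uv,float).reshape(-1,1,2),K,np.array([m['k1'],0,0,0,0.])).reshape(-1,2)
    Q=R.from_rotvec(np.ravel(m['rvec'])).inv();o=Q.apply(-np.ravel(m['tvec']));v=Q.apply(np.c_[d,np.ones(len(d))])
    return o+v*((z-o[2])/v[:,2])[:,None]
E
python3 - <<'E'
from h import *
print(robot.get_obs())
for c in('top','side'):
    snap(c,c+'0.png')
    for n in ['jar1_mid','jar2_mid','jar3_mid','jar4_mid','scoop1_grip','scoop1_eye','scoop2_grip','scoop2_eye','kit_case','lid_edge','stand','peg1_base','peg2_base','peg3_base','peg1_tip','peg2_tip','peg3_tip','beaker_mid','stopper_tin_mid','marker_mid']:
        for d in robot.spot_point(n,c)[:3]:
            if d['score']>.3: print(c,n,round(d['score'],2),np.round(d['centre'],3),pix(c,d['centre']).round()[0])
a=np.vstack([cv2.imread('pics/top0.png')]);
E
```

```text
pics
{'time': 0.0, 'joint_positions': array([-1.44111002e+00,  8.79280847e-02,  1.37222414e+00, -1.24882298e-05,
        1.68359474e+00, -1.03086581e-01]), 'qvel': array([-0.00334534,  0.00026794,  0.00108734, -0.00067619,  0.0008366 ,
       -0.00071647]), 'joint_torque': array([ 2.13094521e-03, -3.40180206e+01, -3.02424502e+01,  7.20780529e-02,
        3.28396645e-02, -1.70617800e-04]), 'tool_pos': array([ 0.12685812, -0.53505299,  0.4035337 ]), 'ee_rot': array([-3.13944850e+00, -2.09341446e-04,  2.32771268e-01]), 'wrist_force': array([-0.5067974 , -0.13031866, -0.69911607]), 'wrist_torque': array([0.0319421 , 0.01105105, 0.02325932]), 'finger_force': 0.0, 'width': 0.09397637705570493}
top jar2_mid 0.73 [ 0.706 -0.112  0.01 ] [373. 145.]
top jar2_mid 0.7 [0.422 0.282 0.024] [255. 233.]
top jar4_mid 0.81 [0.547 0.289 0.024] [253. 194.]
top scoop1_grip 0.83 [ 0.392 -0.294  0.008] [436. 236.]
top scoop1_grip 0.37 [ 0.465 -0.235  0.007] [416. 215.]
top scoop1_eye 0.61 [ 0.44  -0.317  0.009] [442. 221.]
top scoop2_grip 0.83 [0.228 0.27  0.006] [260. 295.]
top scoop2_grip 0.66 [ 0.41  -0
[... 1466 characters left out ...]
9.]
side kit_case 0.71 [ 0.533  0.034 -0.005] [346. 233.]
side lid_edge 0.77 [0.67  0.046 0.231] [380. 156.]
side lid_edge 0.54 [ 0.584 -0.327  0.257] [465. 240.]
side stand 0.82 [ 0.613 -0.335  0.001] [455. 292.]
side peg1_base 0.69 [ 0.578 -0.408  0.223] [486. 270.]
side peg2_base 0.73 [ 0.612 -0.339  0.225] [473. 245.]
side peg3_base 0.82 [ 0.646 -0.267  0.223] [459. 223.]
side peg1_tip 0.77 [ 0.552 -0.398  0.258] [480. 265.]
side peg1_tip 0.53 [0.533 0.394 0.02 ] [275. 168.]
side peg2_tip 0.92 [ 0.586 -0.329  0.258] [466. 240.]
side peg3_tip 0.73 [ 0.622 -0.251  0.263] [451. 214.]
side beaker_mid 0.91 [0.717 0.289 0.047] [335. 154.]
side marker_mid 0.54 [ 0.709 -0.111  0.007] [419. 229.]
```

View pics/top0.png

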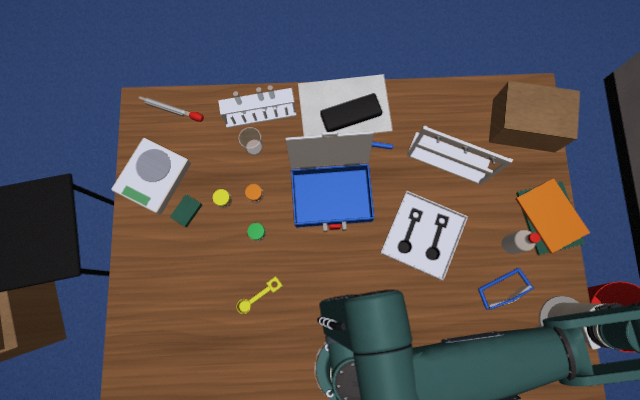

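View pics/side0.png

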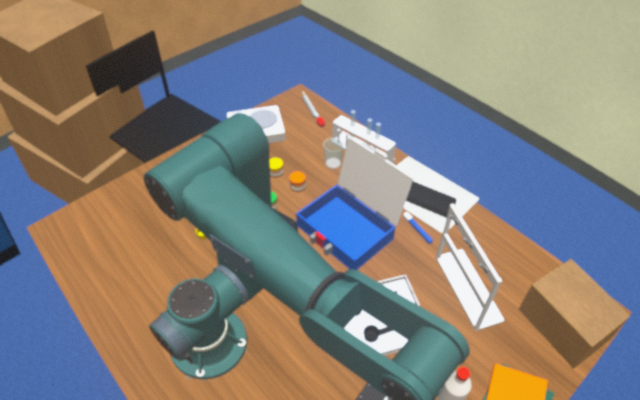

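Top view: jars are yellow (221,197), orange (253,192) and green (256,231). The black scoops are at (410,232) and (436,237) in the tray. Look-alikes to reject are the yellow scoop (260,295), the red-capped bottle (525,240) and the black box (350,112). A red jar isn't visible; the arm could be hiding it.

```bash
cat >> h.py <<'E'
def go(g,yaw,tilt=0,n=None,tail=None):
    """rows to bring grasp point to g, tool yaw, tilted forward (fingers toward +x of yaw) by tilt; prints units"""
    o=robot.get_obs(); R0=R.from_euler('xyz',o['ee_rot']); p0=np.array(o['tool_pos'])
    R1=R.from_euler('z',yaw)*R.from_euler('y',-tilt)*R.from_euler('x',np.pi)
    p1=np.array(g)-R1.apply([0,0,.18]); rv=(R0.inv()*R1).as_rotvec(); d=p1-p0
    n=n or int(np.ceil(max(np.linalg.norm(d)/.045,np.abs(R0.inv().apply(d)).max()/.039,np.abs(rv).max()/.098)))
    print('from',(p0+R0.apply([0,0,.18])).round(4),o['ee_rot'].round(3),'n',n)
    if np.linalg.norm(rv)<.02: print('T',(R0.inv().apply(d)/n/.04).round(3),'W',(rv/n/.1).round(3)); return
    for i in range(n):
        Ri=R0*R.from_rotvec(rv*i/n); print('T',(Ri.inv().apply(d)/n/.04).round(2).tolist(),end=' ')
    print('W',(rv/n/.1).round(3))
E
python3 - <<'E'
from h import *
im=cv2.imread('pics/top0.png')
a=cv2.resize(im[160:320,200:300],None,fx=3.6,fy=3.6,interpolation=3);b=cv2.resize(im[180:290,370:480],None,fx=3.6,fy=3.6,interpolation=3)
o=np.zeros((576,770,3),np.uint8);o[:a.shape[0],:a.shape[1]]=a;o[:b.shape[0],365:365+b.shape[1]]=b
cv2.imwrite('pics/crop0.png',o)
c=np.array([[292,189],[294,227],[373,219],[369,166]])
print(ray('top',c,.06).round(3))
go([0.422,0.281,0.12],0.0)
E
```

```text
[[ 0.551  0.16   0.06 ]
 [ 0.429  0.157  0.06 ]
 [ 0.446 -0.089  0.06 ]
 [ 0.618 -0.087  0.06 ]]
from [ 0.1269 -0.5352  0.2247] [3.141 0.    0.233] n 20
T [0.59, -0.91, 0.13] T [0.58, -0.91, 0.13] T [0.57, -0.92, 0.13] T [0.56, -0.93, 0.13] T [0.55, -0.93, 0.13] T [0.54, -0.94, 0.13] T [0.53, -0.95, 0.13] T [0.52, -0.95, 0.13] T [0.51, -0.96, 0.13] T [0.5, -0.96, 0.13] T [0.48, -0.97, 0.13] T [0.47, -0.98, 0.13] T [0.46, -0.98, 0.13] T [0.45, -0.99, 0.13] T [0.44, -0.99, 0.13] T [0.43, -1.0, 0.13] T [0.42, -1.0, 0.13] T [0.4, -1.01, 0.13] T [0.39, -1.01, 0.13] T [0.38, -1.02, 0.13] W [0.    0.    0.116]
```

View pics/crop0.png

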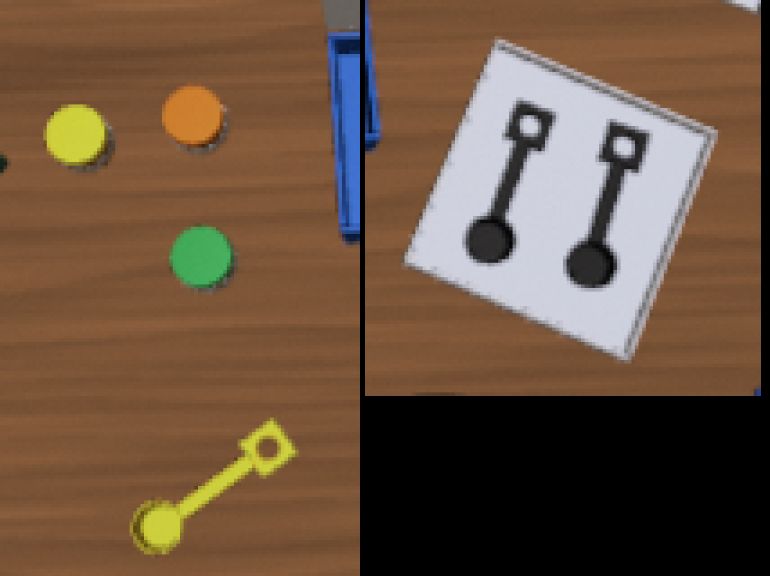

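The crop shows the yellow, orange and green caps to pick. The two black scoops lie in the tray with eyes pointing at the stand. The yellow scoop is the decoy.

```bash
python3 - <<'E'
from h import *
go([0.36,-0.28,0.21],0.07,n=8)
E
```

```text
from [ 0.1269 -0.5352  0.2247] [3.141 0.    0.233] n 8
T [0.89, -0.61, 0.05] T [0.88, -0.63, 0.05] T [0.87, -0.64, 0.05] T [0.85, -0.66, 0.05] T [0.84, -0.68, 0.05] T [0.83, -0.7, 0.05] T [0.81, -0.71, 0.05] T [0.8, -0.73, 0.05] W [0.    0.    0.204]
```

play_rows --translation '[[0.89,-0.61,0.05],[0.88,-0.63,0.05],[0.87,-0.64,0.05],[0.85,-0.66,0.05],[0.84,-0.68,0.05],[0.83,-0.7,0.05],[0.81,-0.71,0.05],[0.8,-0.73,0.05]]' --twist '[[0,0,0.204],[0,0,0.204],[0,0,0.204],[0,0,0.204],[0,0,0.204],[0,0,0.204],[0,0,0.204],[0,0,0.204]]' --gripper '[1,1,1,1,1,1,1,1]'

```text
time: 2.9
tool_pos: [0.3608, -0.2782, 0.3889]
ee_rot: [3.141, -0.001, 0.069]
wrist_force: [1.1, -0.4, 0.1]
width: 0.0938
finger_force: 0.0
```

play_rows --translation '[[0.18,-0.99,0.0],[0.18,-0.99,0.0],[0.18,-0.99,0.0],[0.18,-0.99,0.0],[0.18,-0.99,0.0],[0.18,-0.99,0.0],[0.18,-0.99,0.0],[0.18,-0.99,0.0]]' --twist '[[0,0,0],[0,0,0],[0,0,0],[0,0,0],[0,0,0],[0,0,0],[0,0,0],[0,0,0]]' --gripper '[1,1,1,1,1,1,1,1]'

```text
time: 3.7
tool_pos: [0.3951, 0.0419, 0.389]
ee_rot: [3.141, -0.001, 0.07]
wrist_force: [0.8, -0.1, -0.5]
width: 0.0939
finger_force: 0.0
```

```bash
python3 - <<'E'
from h import *
snap('top','t1.png');snap('wrist','w1.png')
for n in ['jar1_mid','jar2_mid','jar3_mid','jar4_mid']:
    for c in ('top','wrist'):
        for d in robot.spot_point(n,c)[:3]:
            if d['score']>.3: print(c,n,round(d['score'],2),np.round(d['centre'],3),pix(c,d['centre']).round()[0])
go([0.422,0.281,0.11],0.07)
E
```

```text
wrist jar1_mid 0.32 [ 0.534  0.041 -0.001] [332.  33.]
top jar2_mid 0.78 [0.423 0.282 0.025] [255. 232.]
wrist jar2_mid 0.8 [0.42  0.276 0.021] [ 84. 135.]
top jar3_mid 0.49 [0.535 0.391 0.022] [221. 199.]
top jar4_mid 0.7 [0.546 0.287 0.021] [254. 195.]
from [0.3954 0.0391 0.2086] [3.141 0.    0.067] n 7
T [ 0.153 -0.856  0.352] W [ 0.     0.    -0.004]
```

View pics/t1.png

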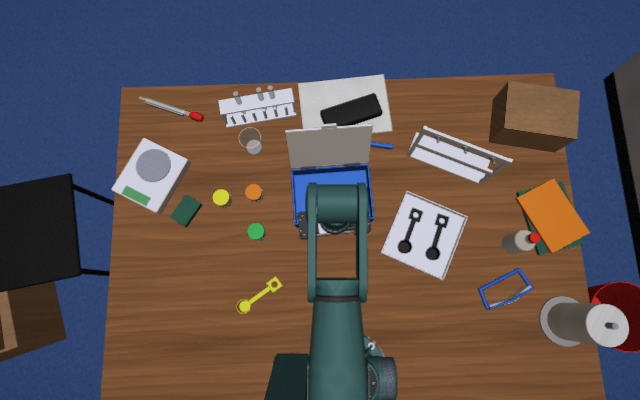

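Nothing was hidden under the arm: green (256,231), orange (254,192) and yellow (221,197) are the only jars, so the red one is absent.

play_rows --translation '[[0.15,-0.86,0.35],[0.15,-0.86,0.35],[0.15,-0.86,0.35],[0.15,-0.86,0.35],[0.15,-0.86,0.35],[0.15,-0.86,0.35],[0.15,-0.86,0.35],[0,0,0]]' --twist '[[0,0,0],[0,0,0],[0,0,0],[0,0,0],[0,0,0],[0,0,0],[0,0,0],[0,0,0]]' --gripper '[1,1,1,1,1,1,1,1]'

```text
time: 5.0
tool_pos: [0.4205, 0.2852, 0.2879]
ee_rot: [3.141, 0.004, 0.072]
wrist_force: [-0.4, -0.5, 0.2]
width: 0.0938
finger_force: 0.0
```

```bash
python3 - <<'E'
from h import *
snap('wrist','w2.png')
for n in ['jar2_mid','jar3_mid','jar4_mid']:
        for d in robot.spot_point(n,'wrist')[:3]:
            if d['score']>.3: print(n,round(d['score'],2),np.round(d['centre'],3),pix('wrist',d['centre']).round()[0])
go([0.422,0.280,0.028],0.07)
E
```

```text
jar2_mid 0.71 [0.42  0.278 0.019] [328. 207.]
jar3_mid 0.66 [0.533 0.391 0.02 ] [170.  33.]
jar4_mid 0.96 [0.548 0.29  0.021] [324.  20.]
from [0.4211 0.2823 0.1112] [ 3.141e+00 -1.000e-03  6.800e-02] n 3
T [0.007 0.02  0.693] W [ 0.001 -0.002 -0.007]
```

play_rows --translation '[[0,0,0.7],[0,0,0.7],[0,0,0.68],[0,0,0],[0,0,0],[0,0,0],[0,0,0],[0,0,0]]' --twist '[[0,0,0],[0,0,0],[0,0,0],[0,0,0],[0,0,0],[0,0,0],[0,0,0],[0,0,0]]' --gripper '[1,1,1,1,-1,-1,-1,-1]'

```text
time: 6.0
tool_pos: [0.421, 0.2836, 0.209]
ee_rot: [-3.141, -0.003, 0.069]
wrist_force: [-0.8, 0.3, -1.1]
width: 0.0654
finger_force: 0.0
```

play_rows --translation '[[0,0,0],[0,0,0],[0,0,-0.8],[0,0,-0.8],[0,0,-0.8],[0,0,-0.4],[0,0,0],[0,0,0]]' --twist '[[0,0,0],[0,0,0],[0,0,0],[0,0,0],[0,0,0],[0,0,0],[0,0,0],[0,0,0]]' --gripper '[-1,-1,-1,-1,-1,-1,-1,-1]'

```text
time: 6.8
tool_pos: [0.4202, 0.2835, 0.3183]
ee_rot: [3.142, 0.002, 0.07]
wrist_force: [-0.6, -1.6, -2.2]
width: 0.0536
finger_force: 30.0
```

```bash
cat >> h.py <<'E'
CY=0.07
def case(x,y,z): return R.from_euler('z',CY).apply([x,y,z])+[0.532,0.033,0]
E
python3 - <<'E'
from h import *
print(case(.033,-.055,0));go(case(.033,-.055,.142),0.07)
E
```

```text
[ 0.56876604 -0.01955719  0.        ]
from [0.4199 0.2834 0.1383] [3.142e+00 2.000e-03 7.000e-02] n 9
T [ 0.353  0.869 -0.011] W [ 0.     0.002 -0.   ]
```

play_rows --translation '[[0.4,0.97,0],[0.4,0.97,0],[0.4,0.97,0],[0.4,0.97,0],[0.4,0.97,0],[0.4,0.97,0],[0.4,0.97,0],[0.4,0.97,0]]' --twist '[[0,0,0],[0,0,0],[0,0,0],[0,0,0],[0,0,0],[0,0,0],[0,0,0],[0,0,0]]' --gripper '[-1,-1,-1,-1,-1,-1,-1,-1]'

```text
time: 7.6
tool_pos: [0.5698, -0.0188, 0.3164]
ee_rot: [-3.14, 0.005, 0.07]
wrist_force: [0.9, 0.2, -2.6]
width: 0.0533
finger_force: 30.0
```

play_rows --translation '[[0,0,0],[0,0.05,0],[0,0,0],[0,0,0],[0,0,0],[0,0,0],[0,0,0],[0,0,0]]' --twist '[[0,0,0],[0,0,0],[0,0,0],[0,0,0],[0,0,0],[0,0,0],[0,0,0],[0,0,0]]' --gripper '[-1,-1,-1,-1,-1,-1,-1,-1]'

```text
time: 8.4
tool_pos: [0.5699, -0.019, 0.3197]
ee_rot: [3.141, -0.0, 0.07]
wrist_force: [-0.1, -0.3, -1.8]
width: 0.0537
finger_force: 30.0
```

```bash
python3 - <<'E'
from h import *
snap('wrist','w3.png')
for n in ['kit_case','jar2_mid']:
        for d in robot.spot_point(n,'wrist')[:3]:
            if d['score']>.3: print(n,round(d['score'],2),np.round(d['centre'],3),pix('wrist',d['centre']).round()[0])
go(case(.033,-.055,.037),0.07)
E
```

```text
kit_case 0.72 [0.535 0.039 0.002] [256. 221.]
jar2_mid 0.66 [ 0.57  -0.021  0.13 ] [325. 253.]
from [ 0.57   -0.0193  0.1395] [ 3.141 -0.     0.07 ] n 3
T [-0.01   0.001  0.854] W [ 0.    -0.    -0.001]
```

View pics/w3.png

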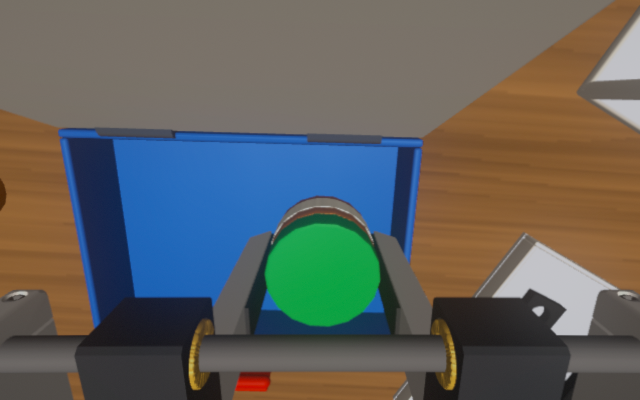

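```bash
python3 - <<'E'
from h import *
print(ray('wrist',[[62,132],[418,142],[410,240]],.06).round(4))
E
```

```text
[[ 0.6132  0.1605  0.06  ]
 [ 0.6239 -0.0817  0.06  ]
 [ 0.5511 -0.0866  0.06  ]]
```

play_rows --translation '[[0,0,0.7],[0,0,0.7],[0,0,0.7],[0,0,0.46],[0,0,0],[0,0,0],[0,0,0],[0,0,0]]' --twist '[[0,0,0],[0,0,0],[0,0,0],[0,0,0],[0,0,0],[0,0,0],[0,0,0],[0,0,0]]' --gripper '[-1,-1,-1,-1,-1,-1,0.6,0.6]'

```text
time: 9.35
tool_pos: [0.5706, -0.0194, 0.2188]
ee_rot: [3.141, -0.003, 0.07]
wrist_force: [-0.2, -0.3, 0.6]
width: 0.0662
finger_force: 0.0
```

play_rows --translation '[[0,0,0],[0,0,0],[0,0,0],[0,0,0],[0,0,-0.9],[0,0,-0.9],[0,0,-0.9],[0,0,0]]' --twist '[[0,0,0],[0,0,0],[0,0,0],[0,0,0],[0,0,0],[0,0,0],[0,0,0],[0,0,0]]' --gripper '[0.6,0.6,0.6,0.6,0.6,0.6,0.6,0.6]'

```text
time: 10.15
tool_pos: [0.5713, -0.0195, 0.3319]
ee_rot: [3.139, -0.012, 0.07]
wrist_force: [0.3, 0.4, 0.4]
width: 0.0752
finger_force: 0.0
```

```bash
python3 - <<'E'
from h import *
snap('top','t2.png');snap('wrist','w4.png')
for c in ('top','wrist'):
  for n in ['kit_case','jar2_mid','jar3_mid','jar4_mid']:
        for d in robot.spot_point(n,c)[:2]:
            if d['score']>.4: print(c,n,round(d['score'],2),np.round(d['centre'],3),pix(c,d['centre']).round()[0])
go([0.549,0.289,.13],0.07)
E
```

```text
top kit_case 0.96 [ 0.533  0.031 -0.001] [333. 197.]
top jar2_mid 0.73 [ 0.572 -0.018  0.026] [347. 183.]
top jar3_mid 0.54 [0.537 0.395 0.027] [220. 198.]
top jar4_mid 0.67 [0.546 0.286 0.024] [254. 194.]
wrist kit_case 0.82 [0.535 0.04  0.   ] [256. 218.]
wrist jar2_mid 0.83 [ 0.568 -0.022  0.029] [325. 197.]
from [ 0.5695 -0.0193  0.1439] [-3.141e+00  2.000e-03  7.000e-02] n 8
T [ 0.002 -0.966  0.044] W [-0.     0.003 -0.001]
```

play_rows --translation '[[0,-0.97,0.04],[0,-0.97,0.04],[0,-0.97,0.04],[0,-0.97,0.04],[0,-0.97,0.04],[0,-0.97,0.04],[0,-0.97,0.04],[0,-0.97,0.04]]' --twist '[[0,0,0],[0,0,0],[0,0,0],[0,0,0],[0,0,0],[0,0,0],[0,0,0],[0,0,0]]' --gripper '[1,1,1,1,1,1,1,1]'

```text
time: 11.45
tool_pos: [0.548, 0.2919, 0.3118]
ee_rot: [3.141, 0.0, 0.07]
wrist_force: [0.0, 0.7, -0.9]
width: 0.0937
finger_force: 0.0
```

play_rows --translation '[[0,0,0],[0,0,0.8],[0,0,0.8],[0,0,0.8],[0,0,0.15],[0,0,0],[0,0,0],[0,0,0]]' --twist '[[0,0,0],[0,0,0],[0,0,0],[0,0,0],[0,0,0],[0,0,0],[0,0,0],[0,0,0]]' --gripper '[1,1,1,1,1,1,-1,-1]'

```text
time: 12.25
tool_pos: [0.5493, 0.2905, 0.2129]
ee_rot: [-3.14, -0.004, 0.069]
wrist_force: [-0.9, -0.1, -0.2]
width: 0.0816
finger_force: 0.0
```

play_rows --translation '[[0,0,0],[0,0,0],[0,0,0],[0,0,0],[0,0,-0.8],[0,0,-0.8],[0,0,-0.8],[0,0,-0.3]]' --twist '[[0,0,0],[0,0,0],[0,0,0],[0,0,0],[0,0,0],[0,0,0],[0,0,0],[0,0,0]]' --gripper '[-1,-1,-1,-1,-1,-1,-1,-1]'

```text
time: 13.05
tool_pos: [0.5488, 0.2907, 0.322]
ee_rot: [-3.139, -0.006, 0.07]
wrist_force: [0.1, 0.0, -0.5]
width: 0.0539
finger_force: 30.0
```

```bash
sed -i 's/^CY=.*/CY=0.057/;s/0.532,0.033,0\]/0.533,0.035,0]/' h.py; python3 - <<'E'
from h import *
go(case(.033,.055,.138),0.06)
E
```

```text
from [0.5498 0.2912 0.142 ] [-3.139 -0.006  0.07 ] n 6
T [0.    0.831 0.015] W [-0.004 -0.009  0.016]
```

play_rows --translation '[[0,0.83,0],[0,0.83,0],[0,0.83,0],[0,0.83,0],[0,0.83,0],[0,0.83,0],[0,0,0],[0,0,0]]' --twist '[[0,0,0.02],[0,0,0.02],[0,0,0.02],[0,0,0.02],[0,0,0.02],[0,0,0],[0,0,0],[0,0,0]]' --gripper '[-1,-1,-1,-1,-1,-1,-1,-1]'

```text
time: 13.85
tool_pos: [0.5611, 0.0912, 0.317]
ee_rot: [-3.141, 0.002, 0.058]
wrist_force: [-0.5, 1.1, -1.4]
width: 0.0535
finger_force: 30.0
```

play_rows --translation '[[0,0,0.65],[0,0,0.65],[0,0,0.65],[0,0,0.55],[0,0,0],[0,0,0],[0,0,0],[0,0,0]]' --twist '[[0,0,0],[0,0,0],[0,0,0],[0,0,0],[0,0,0],[0,0,0],[0,0,0],[0,0,0]]' --gripper '[-1,-1,-1,-1,-1,-1,0.6,0.6]'

```text
time: 14.65
tool_pos: [0.5615, 0.092, 0.2191]
ee_rot: [-3.141, -0.002, 0.06]
wrist_force: [0.6, -0.6, -0.5]
width: 0.0665
finger_force: 0.0
```

play_rows --translation '[[0,0,0],[0,0,0],[0,0,0],[0,0,0],[0,0,-0.9],[0,0,-0.9],[0,0,-0.9],[0,0,0]]' --twist '[[0,0,0],[0,0,0],[0,0,0],[0,0,0],[0,0,0],[0,0,0],[0,0,0],[0,0,0]]' --gripper '[0.6,0.6,0.6,0.6,0.6,0.6,0.6,0.6]'

```text
time: 15.45
tool_pos: [0.5625, 0.0916, 0.3332]
ee_rot: [3.142, -0.013, 0.06]
wrist_force: [0.5, 0.8, 1.1]
width: 0.0749
finger_force: 0.0
```

```bash
python3 - <<'E'
from h import *
snap('top','t3.png')
for c in ('top',):
  for n in ['kit_case','jar2_mid','jar3_mid','jar4_mid']:
        for d in robot.spot_point(n,c)[:2]:
            if d['score']>.4: print(c,n,round(d['score'],2),np.round(d['centre'],3),pix(c,d['centre']).round()[0])
go([0.535,0.394,.13],0.06)
E
```

```text
top kit_case 0.77 [0.536 0.035 0.003] [331. 196.]
top jar2_mid 0.55 [ 0.573 -0.021  0.028] [348. 183.]
top jar3_mid 0.71 [ 0.608 -0.337  0.223] [464. 149.]
top jar3_mid 0.5 [0.536 0.392 0.021] [221. 199.]
top jar4_mid 0.8 [0.557 0.092 0.031] [314. 189.]
from [0.56   0.0914 0.1439] [3.141 0.004 0.059] n 8
T [-0.024 -0.949  0.043] W [ 0.     0.005 -0.001]
```

Orange is in the case; yellow next.

play_rows --translation '[[-0.02,-0.95,0.04],[-0.02,-0.95,0.04],[-0.02,-0.95,0.04],[-0.02,-0.95,0.04],[-0.02,-0.95,0.04],[-0.02,-0.95,0.04],[-0.02,-0.95,0.04],[-0.02,-0.95,0.04]]' --twist '[[0,0,0],[0,0,0],[0,0,0],[0,0,0],[0,0,0],[0,0,0],[0,0,0],[0,0,0]]' --gripper '[1,1,1,1,1,1,1,1]'

```text
time: 16.5
tool_pos: [0.5361, 0.396, 0.3108]
ee_rot: [3.14, 0.004, 0.06]
wrist_force: [0.9, -1.2, 0.4]
width: 0.0945
finger_force: 0.0
```

play_rows --translation '[[0,0,0],[0,0,0.8],[0,0,0.8],[0,0,0.8],[0,0,0.15],[0,0,0],[0,0,0],[0,0,0]]' --twist '[[0,0,0],[0,0,0],[0,0,0],[0,0,0],[0,0,0],[0,0,0],[0,0,0],[0,0,0]]' --gripper '[1,1,1,1,1,1,-1,-1]'

```text
time: 17.3
tool_pos: [0.5375, 0.3948, 0.214]
ee_rot: [-3.14, -0.004, 0.059]
wrist_force: [-0.7, 0.4, 0.0]
width: 0.0817
finger_force: 0.0
```

play_rows --translation '[[0,0,0],[0,0,0],[0,0,0],[0,0,0],[0,0,-0.8],[0,0,-0.8],[0,0,-0.8],[0,0,-0.3]]' --twist '[[0,0,0],[0,0,0],[0,0,0],[0,0,0],[0,0,0],[0,0,0],[0,0,0],[0,0,0]]' --gripper '[-1,-1,-1,-1,-1,-1,-1,-1]'

```text
time: 18.1
tool_pos: [0.537, 0.3952, 0.3231]
ee_rot: [-3.138, -0.005, 0.06]
wrist_force: [0.8, 0.0, -0.7]
width: 0.0536
finger_force: 30.0
```

```bash
python3 - <<'E'
from h import *
go(case(-.038,.0,.138),0.06)
E
```

```text
from [0.5379 0.3959 0.1431] [-3.138 -0.005  0.06 ] n 10
T [-0.159  0.898  0.009] W [-0.004 -0.005 -0.   ]
```

play_rows --translation '[[-0.2,0.98,0],[-0.2,0.98,0],[-0.2,0.98,0],[-0.2,0.98,0],[-0.2,0.98,0],[-0.2,0.98,0],[-0.2,0.98,0],[-0.2,0.98,0]]' --twist '[[0,0,0],[0,0,0],[0,0,0],[0,0,0],[0,0,0],[0,0,0],[0,0,0],[0,0,0]]' --gripper '[-1,-1,-1,-1,-1,-1,-1,-1]'

```text
time: 18.9
tool_pos: [0.4907, 0.0765, 0.3178]
ee_rot: [-3.141, 0.002, 0.06]
wrist_force: [-0.2, -0.8, -1.9]
width: 0.0537
finger_force: 30.0
```

play_rows --translation '[[0,0.9,0],[0,0.24,0],[0,0,0],[0,0,0.65],[0,0,0.65],[0,0,0.65],[0,0,0.57],[0,0,0]]' --twist '[[0,0,0],[0,0,0],[0,0,0],[0,0,0],[0,0,0],[0,0,0],[0,0,0],[0,0,0]]' --gripper '[-1,-1,-1,-1,-1,-1,-1,-1]'

```text
time: 19.7
tool_pos: [0.4937, 0.034, 0.2163]
ee_rot: [-3.14, 0.003, 0.062]
wrist_force: [0.4, 0.7, -1.6]
width: 0.0536
finger_force: 30.0
```

play_rows --translation '[[0,0,0],[0,0,0],[0,0,0],[0,0,0],[0,0,-0.9],[0,0,-0.9],[0,0,-0.9],[0,0,-0.9]]' --twist '[[0,0,0],[0,0,0],[0,0,0],[0,0,0],[0,0,0],[0,0,0],[0,0,0],[0,0,0]]' --gripper '[0.6,0.6,0.6,0.6,0.6,0.6,0.6,0.6]'

```text
time: 20.5
tool_pos: [0.494, 0.0322, 0.3645]
ee_rot: [3.142, -0.001, 0.059]
wrist_force: [0.5, 0.8, -0.6]
width: 0.0752
finger_force: 0.0
```

```bash
python3 - <<'E'
from h import *
print(robot.get_obs()['tool_pos'])
snap('wrist','w5.png');snap('side','s5.png')
for c in ('side','wrist'):
  for n in ['jar2_mid','jar3_mid','jar4_mid','lid_edge']:
        for d in robot.spot_point(n,c)[:2]:
            if d['score']>.4: print(c,n,round(d['score'],2),np.round(d['centre'],3),pix(c,d['centre']).round()[0])
E
```

```text
[0.49398275 0.03222104 0.36447952]
side jar2_mid 0.57 [ 0.569 -0.021  0.028] [367. 231.]
side jar3_mid 0.6 [0.491 0.037 0.028] [336. 233.]
side jar4_mid 0.78 [0.565 0.095 0.029] [341. 210.]
side lid_edge 0.75 [0.682 0.046 0.229] [383. 154.]
wrist jar2_mid 0.68 [ 0.568 -0.02   0.024] [387. 104.]
wrist jar3_mid 0.6 [0.486 0.039 0.028] [315. 191.]
wrist jar4_mid 0.92 [0.561 0.092 0.028] [258. 105.]
```

View pics/w5.png

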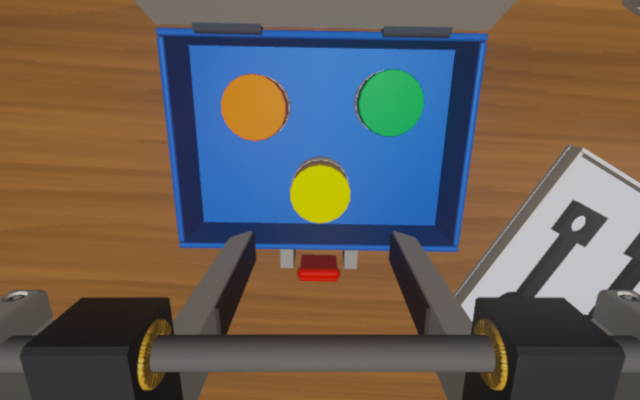

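All three jars stand inside: orange (255,106), green (390,102), yellow (320,193). The lid comes next, pushed over from behind.

play_rows --translation '[[0,0,-1],[0,0,-1],[0,0,-0.6],[0.9,0,0],[0.9,0,0],[0.9,0,0],[0.9,0,0],[0.9,0,0]]' --twist '[[0,0,0],[0,0,0],[0,0,0],[0,0,0],[0,0,0],[0,0,0],[0,0,0],[0,0,0]]' --gripper '[-1,-1,-1,-1,-1,-1,-1,-1]'

```text
time: 21.8
tool_pos: [0.6755, 0.0431, 0.4653]
ee_rot: [-3.142, 0.002, 0.06]
wrist_force: [1.0, 0.1, 0.4]
width: 0.0146
finger_force: 0.0
```

play_rows --translation '[[0.9,0,0],[0.5,0,0],[0,0,0],[0,0,0],[0,0,0],[0,0,0],[0,0,0],[0,0,0]]' --twist '[[0,0,0],[0,0,0],[0,0,0],[0,0,0],[0,0,0],[0,0,0],[0,0,0],[0,0,0]]' --gripper '[-1,-1,-1,-1,-1,-1,-1,-1]'

```text
time: 22.6
tool_pos: [0.7291, 0.0463, 0.4676]
ee_rot: [3.141, -0.001, 0.06]
wrist_force: [-0.8, -0.4, -0.1]
width: 0.0003
finger_force: 0.0
```

```bash
python3 - <<'E'
from h import *
print(robot.get_obs())
snap('side','s6.png')
for d in robot.spot_point('lid_edge','side')[:2]: print(d)
go([0.722,0.044,.208],0.06)
E
```

```text
{'time': 22.6, 'joint_positions': array([-1.41336249e-02,  5.23175306e-01,  6.96151321e-01, -1.04835669e-04,
        1.92117397e+00,  1.49702468e+00]), 'qvel': array([ 0.00137005,  0.0075997 , -0.00182054,  0.0014174 , -0.00051279,
       -0.00121374]), 'joint_torque': array([ 1.67780086e-03, -5.15751708e+01, -3.00899827e+01,  1.97118020e-02,
       -7.59913819e-02, -3.10676387e-05]), 'tool_pos': array([0.72914256, 0.04628463, 0.46763171]), 'ee_rot': array([ 3.14141400e+00, -1.08183305e-03,  5.96020766e-02]), 'wrist_force': array([-0.79074227, -0.38345329, -0.07190763]), 'wrist_torque': array([ 0.08825099, -0.02112818,  0.01823571]), 'finger_force': 0.0, 'width': 0.0002612408388049136}
{'centre': [0.6828, 0.0481, 0.2257], 'score': 0.8}
from [0.7295 0.0463 0.2872] [ 3.141e+00 -1.000e-03  6.000e-02] n 3
T [-0.063  0.015  0.66 ] W [ 0.001 -0.002 -0.001]
```

View pics/s6.png

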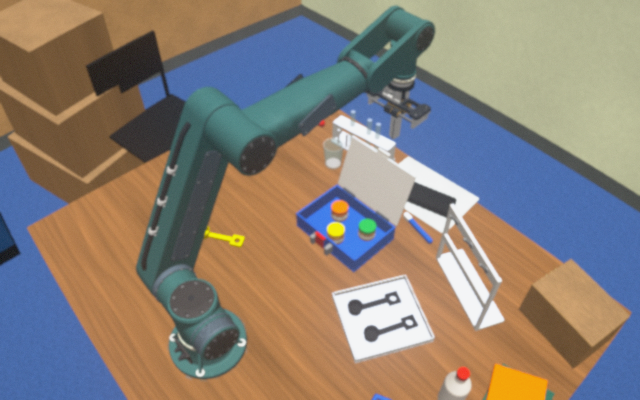

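The gripper is behind the open lid at (400,110), with the jars in the case. I'll lower it and pull the lid toward the robot.

play_rows --translation '[[0,0,0.65],[0,0,0.65],[0,0,0.6],[0,0,0],[-0.4,0,0],[-0.4,0,0],[-0.4,0,0],[-0.4,0,0]]' --twist '[[0,0,0],[0,0,0],[0,0,0],[0,0,0],[0,0,0],[0,0,0],[0,0,0],[0,0,0]]' --gripper '[-1,-1,-1,-1,-1,-1,-1,-1]'

```text
time: 23.5
tool_pos: [0.6658, 0.0424, 0.3937]
ee_rot: [3.141, -0.006, 0.06]
wrist_force: [2.0, -0.4, 1.5]
width: 0.0003
finger_force: 0.8
```

play_rows --translation '[[-0.4,0,0],[-0.4,0,0],[-0.4,0,0],[-0.4,0,0],[-0.4,0,0],[-0.3,0,0],[0,0,0],[0,0,0]]' --twist '[[0,0,0],[0,0,0],[0,0,0],[0,0,0],[0,0,0],[0,0,0],[0,0,0],[0,0,0]]' --gripper '[-1,-1,-1,-1,-1,-1,-1,-1]'

```text
time: 24.3
tool_pos: [0.5743, 0.037, 0.3923]
ee_rot: [3.141, -0.003, 0.06]
wrist_force: [0.8, -0.0, -0.2]
width: 0.0003
finger_force: 0.0
```

```bash
python3 - <<'E'
from h import *
snap('side','s7.png')
for d in robot.spot_point('lid_edge','side')[:2]: print(d)
E
```

```text
{'centre': [0.5386, 0.0381, 0.2236], 'score': 0.57}
```

play_rows --translation '[[0,0,-0.9],[0,0,-0.9],[0,0,-0.9],[0,0,0],[0,0,0],[0,0,0],[0,0,0],[0,0,0]]' --twist '[[0,0,0],[0,0,0],[0,0,0],[0,0,0],[0,0,0],[0,0,0],[0,0,0],[0,0,0]]' --gripper '[-1,-1,-1,-1,-1,-1,-1,-1]'

```text
time: 25.2
tool_pos: [0.5743, 0.037, 0.4968]
ee_rot: [-3.141, 0.003, 0.06]
wrist_force: [-0.3, -0.6, -0.1]
width: 0.0004
finger_force: 0.0
```

play_rows --translation '[[0,0,0],[0,0,0],[0,0,0],[0,0,0],[0,0,0],[0,0,0],[0,0,0],[0,0,0]]' --twist '[[0,0,0],[0,0,0],[0,0,0],[0,0,0],[0,0,0],[0,0,0],[0,0,0],[0,0,0]]' --gripper '[-1,-1,-1,-1,-1,-1,-1,-1]'

```text
time: 26.0
tool_pos: [0.5741, 0.037, 0.4987]
ee_rot: [3.141, -0.0, 0.06]
wrist_force: [-0.1, 0.6, -0.5]
width: 0.0007
finger_force: 0.0
```

play_rows --translation '[[-0.7,0,0],[-0.7,0,0],[-0.7,0,0],[-0.7,0,0],[0,0,0],[0,0,0],[0,0,0],[0,0,0]]' --twist '[[0,0,0],[0,0,0],[0,0,0],[0,0,0],[0,0,0],[0,0,0],[0,0,0],[0,0,0]]' --gripper '[-1,-1,-1,-1,-1,-1,-1,-1]'

```text
time: 26.8
tool_pos: [0.4632, 0.0303, 0.4982]
ee_rot: [-3.142, 0.001, 0.06]
wrist_force: [-0.3, -0.1, -0.6]
width: 0.0003
finger_force: 0.0
```

```bash
python3 - <<'E'
from h import *
snap('side','s8.png');snap('top','t8.png')
for c in('side','top'):
  for d in robot.spot_point('lid_edge',c)[:2]: print(c,d)
  for d in robot.spot_point('kit_case',c)[:1]: print(c,d)
g=case(-.07,0,.10);print(g);go(g,0.06)
E
```

```text
side {'centre': [0.4394, 0.0352, 0.0826], 'score': 0.96}
side {'centre': [0.5333, 0.0331, -0.0055], 'score': 0.67}
top {'centre': [0.4398, 0.0296, 0.0837], 'score': 0.57}
top {'centre': [0.5298, 0.0317, 0.0004], 'score': 0.65}
[0.46311368 0.03101216 0.1       ]
from [0.4626 0.0303 0.3184] [3.142e+00 1.000e-03 6.000e-02] n 6
T [ 0.003 -0.003  0.91 ] W [ 0.     0.001 -0.001]
```

play_rows --translation '[[0,0,0.87],[0,0,0.87],[0,0,0.87],[0,0,0.87],[0,0,0.87],[0,0,0.8],[0,0,0],[0,0,0]]' --twist '[[0,0,0],[0,0,0],[0,0,0],[0,0,0],[0,0,0],[0,0,0],[0,0,0],[0,0,0]]' --gripper '[-1,-1,-1,-1,-1,-1,-1,-1]'

```text
time: 27.9
tool_pos: [0.4625, 0.0303, 0.293]
ee_rot: [3.142, 0.001, 0.06]
wrist_force: [-0.8, 0.8, 0.9]
width: 0.0004
finger_force: 0.0
```

play_rows --translation '[[0,0,0.08],[0,0,0.08],[0,0,0.08],[0,0,0.08],[0,0,0.08],[0,0,0.08],[0,0,0.04],[0,0,0]]' --twist '[[0,0,0],[0,0,0],[0,0,0],[0,0,0],[0,0,0],[0,0,0],[0,0,0],[0,0,0]]' --gripper '[-1,-1,-1,-1,-1,-1,-1,-1]'

```text
time: 28.7
tool_pos: [0.4622, 0.0303, 0.2731]
ee_rot: [3.141, -0.001, 0.06]
wrist_force: [-0.7, -0.2, 1.6]
width: 0.0003
finger_force: 0.7
```

play_rows --translation '[[0,0,0.04],[0,0,0.04],[0,0,0.04],[0,0,0.04],[0,0,0],[0,0,0]]' --twist '[[0,0,0],[0,0,0],[0,0,0],[0,0,0],[0,0,0],[0,0,0]]' --gripper '[-1,-1,-1,-1,-1,-1]'

```text
time: 29.3
tool_pos: [0.4624, 0.0303, 0.2676]
ee_rot: [3.141, -0.0, 0.06]
wrist_force: [-4.8, 0.4, 12.7]
width: 0.0005
finger_force: 6.4
```

```bash
python3 - <<'E'
from h import *
snap('side','s9.png');snap('top','t9.png')
for c in('side','top'):
  for d in robot.spot_point('lid_edge',c)[:2]: print(c,d)
print(robot.get_obs()['wrist_force'],robot.get_obs()['tool_pos'])
E
```

```text
side {'centre': [0.4389, 0.036, 0.0695], 'score': 0.9}
top {'centre': [0.4407, 0.0269, 0.07], 'score': 0.84}
[-5.44641145 -0.44824585 13.65343405] [0.462361   0.03034685 0.26763157]
```

play_rows --translation '[[0,0,0.04],[0,0,0.04],[0,0,0]]' --twist '[[0,0,0],[0,0,0],[0,0,0]]' --gripper '[-1,-1,-1]'

```text
time: 29.8
tool_pos: [0.4624, 0.0304, 0.2673]
ee_rot: [3.141, -0.001, 0.06]
wrist_force: [-11.2, -0.0, 25.8]
width: 0.0004
finger_force: 13.0
```

play_rows --translation '[[0,0,0.03],[0,0,0],[0,0,-0.4],[0,0,-0.9],[0,0,-0.9],[0,0,-0.9],[0,0,0]]' --twist '[[0,0,0],[0,0,0],[0,0,0],[0,0,0],[0,0,0],[0,0,0],[0,0,0]]' --gripper '[-1,-1,-1,-1,-1,-1,-1]'

```text
time: 30.5
tool_pos: [0.4633, 0.0303, 0.3906]
ee_rot: [3.14, -0.011, 0.06]
wrist_force: [0.5, 0.3, -1.1]
width: 0.0006
finger_force: 0.0
```

```bash
python3 - <<'E'
from h import *
a=snap('side','s10.png');b=snap('wrist','w10.png');snap('top','t10.png')
for c in('side','top'):
  for d in robot.spot_point('lid_edge',c)[:2]: print(c,d)
cv2.imwrite('pics/c10.png',np.hstack([cv2.resize(a[180:280,290:410],(480,400))[:,:,::-1],cv2.resize(b,(320,400))[:,:,::-1]]))
E
```

```text
side {'centre': [0.4385, 0.0364, 0.0662], 'score': 0.75}
top {'centre': [0.4385, 0.0276, 0.0681], 'score': 0.97}
```

View pics/c10.png

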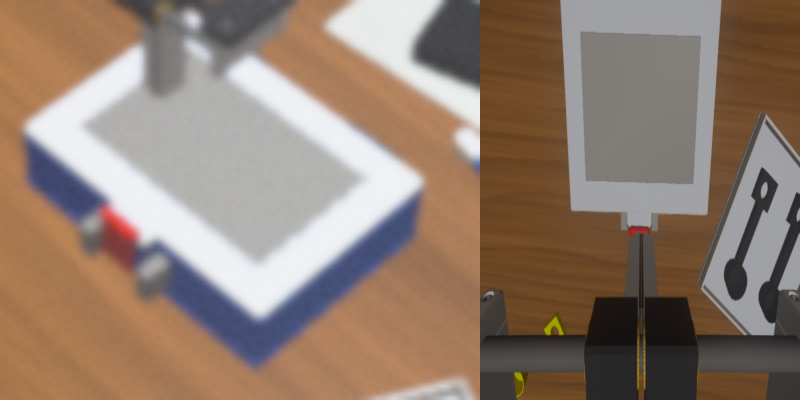

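The lid is shut flush, with the red catch over its tab at (118,235) in the crop. Now the scoops.

```bash
python3 - <<'E'
from h import *
go([0.400,-0.207,0.13],-0.40,n=8)
E
```

```text
from [0.4613 0.0304 0.2028] [-3.141  0.004  0.06 ] n 8
T [-0.24, 0.73, 0.23] T [-0.19, 0.74, 0.23] T [-0.15, 0.75, 0.23] T [-0.11, 0.76, 0.23] T [-0.06, 0.76, 0.23] T [-0.02, 0.77, 0.23] T [0.02, 0.77, 0.23] T [0.07, 0.76, 0.23] W [0.001 0.005 0.574]
```

play_rows --translation '[[-0.24,0.73,0.23],[-0.19,0.74,0.23],[-0.15,0.75,0.23],[-0.11,0.76,0.23],[-0.06,0.76,0.23],[-0.02,0.77,0.23],[0.02,0.77,0.23],[0.07,0.76,0.23]]' --twist '[[0,0,0.575],[0,0,0.575],[0,0,0.575],[0,0,0.575],[0,0,0.575],[0,0,0.575],[0,0,0.575],[0,0,0.575]]' --gripper '[0.3,0.3,0.3,0.3,0.3,0.3,0.3,0.3]'

```text
time: 31.55
tool_pos: [0.3998, -0.208, 0.3092]
ee_rot: [-3.141, 0.003, -0.403]
wrist_force: [0.6, -0.4, -0.3]
width: 0.0599
finger_force: 0.0
```

play_rows --translation '[[0,0,0],[0,0,0]]' --twist '[[0,0,0],[0,0,0]]' --gripper '[0.3,0.3]'

```text
time: 31.75
tool_pos: [0.4003, -0.2071, 0.3098]
ee_rot: [-3.14, 0.003, -0.401]
wrist_force: [0.4, -0.8, 0.6]
width: 0.0609
finger_force: 0.0
```

```bash
python3 - <<'E'
from h import *
print(robot.get_obs()['tool_pos'],robot.get_obs()['ee_rot'])
snap('wrist','w11.png')
for n in ['scoop1_grip','scoop1_eye','scoop2_grip','scoop2_eye']:
        for d in robot.spot_point(n,'wrist')[:3]:
            if d['score']>.3: print(n,round(d['score'],2),np.round(d['centre'],3),pix('wrist',d['centre']).round()[0])
E
```

```text
[ 0.40028115 -0.2071217   0.309834  ] [-3.14029604  0.00340991 -0.40136943]
scoop1_grip 0.72 [ 0.393 -0.291  0.011] [421. 164.]
scoop1_eye 0.83 [ 0.445 -0.318  0.006] [431.  90.]
scoop2_grip 0.58 [ 0.413 -0.209  0.009] [319. 180.]
scoop2_eye 0.89 [ 0.464 -0.238  0.007] [327. 108.]
```

View pics/w11.png

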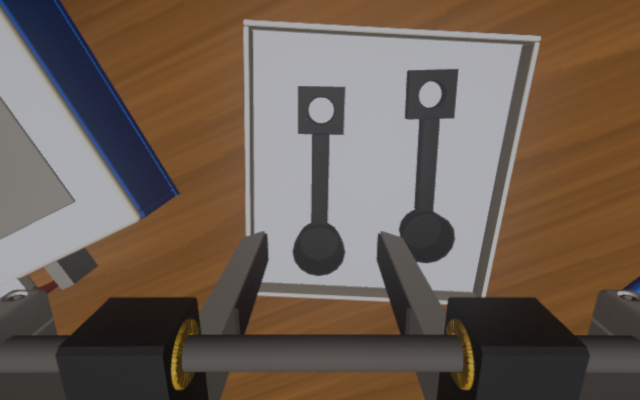

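Scoop A has its eye at (321,110), handle middle at (320,178) and cup at (319,248). Scoop B has its eye at (430,94), handle at (428,160) and cup at (427,236).

```bash
python3 - <<'E'
from h import *
e=ray('wrist',[[321,110],[430,94.5]],.014);c=ray('wrist',[[319,246],[427,234]],.028)
for i in (0,1):
    d=(e-c)[i,:2];print(e[i].round(4),c[i].round(4),np.linalg.norm(d),'yaw',np.arctan2(d[1],d[0]),'grip',(e[i,:2]-.056*d/np.linalg.norm(d)).round(4))
E
```

```text
[ 0.4651 -0.2328  0.014 ] [ 0.3656 -0.1892  0.028 ] 0.10859446858210922 yaw -0.4127755163344691 grip [ 0.4138 -0.2103]
[ 0.4433 -0.3142  0.014 ] [ 0.3414 -0.2747  0.028 ] 0.10935778931295143 yaw -0.36967736634380577 grip [ 0.3911 -0.294 ]
```

```bash
python3 - <<'E'
from h import *
go([0.414,-0.2105,0.026],-0.413,n=4)
E
```

```text
from [ 0.4012 -0.2063  0.1317] [-3.142e+00 -1.000e-03 -3.990e-01] n 4
T [ 0.085 -0.007  0.661] W [-0.    -0.001  0.036]
```

play_rows --translation '[[0.085,0.0,0.65],[0.085,0.0,0.65],[0.085,0.0,0.65],[0.085,0.0,0.64],[0,0,0],[0,0,0],[0,0,0],[0,0,0]]' --twist '[[0,0,0.036],[0,0,0.036],[0,0,0.036],[0,0,0.03],[0,0,0],[0,0,0],[0,0,0],[0,0,0]]' --gripper '[0.3,0.3,0.3,0.3,0.3,-1,-1,-1]'

```text
time: 32.8
tool_pos: [0.4136, -0.2126, 0.2094]
ee_rot: [3.141, -0.003, -0.414]
wrist_force: [-0.5, 0.4, 0.1]
width: 0.0405
finger_force: 0.0
```

play_rows --translation '[[0,0,0],[0,0,0],[0,0,0],[0,0,0],[0,0,-0.2],[0,0,-0.8],[0,0,-0.8],[0,0,-0.8]]' --twist '[[0,0,0],[0,0,0],[0,0,0],[0,0,0],[0,0,0],[0,0,0],[0,0,0],[0,0,0]]' --gripper '[-1,-1,-1,-1,-1,-1,-1,-1]'

```text
time: 33.6
tool_pos: [0.413, -0.2124, 0.3132]
ee_rot: [3.141, 0.001, -0.414]
wrist_force: [0.5, -0.4, -1.2]
width: 0.0135
finger_force: 30.0
```

```bash
cat >> h.py <<'E'
SY=-0.43; SX=np.array([np.cos(SY),np.sin(SY),0]); PD=-.643*SX+np.array([0,0,.766])
def hang(base,s,dx=.056,tilt=.65,n=None,off=.015,up=0):
    """bring eye to base+s*PD"""
    R1=R.from_euler('z',SY)*R.from_euler('y',-tilt)*R.from_euler('x',np.pi)
    g=np.array(base)+s*PD+[0,0,up]-R1.apply([dx,0,off]); print('g',g.round(3)); go(g,SY,tilt,n)
E
python3 - <<'E'
from h import *
snap('wrist','w12.png')
for n in ['scoop2_grip','scoop2_eye']:
        for d in robot.spot_point(n,'wrist')[:3]:
            if d['score']>.3: print(n,round(d['score'],2),np.round(d['centre'],3),pix('wrist',d['centre']).round()[0])
hang([.644,-.265,.225],.085)
E
```

```text
scoop2_grip 0.94 [ 0.411 -0.211  0.114] [319. 252.]
scoop2_eye 0.61 [ 0.46  -0.236  0.113] [325. 156.]
g [ 0.546 -0.22   0.268]
from [ 0.4146 -0.2135  0.1346] [ 3.14  -0.006 -0.414] n 7
T [0.05, -0.17, -0.35] T [0.09, -0.17, -0.34] T [0.12, -0.17, -0.33] T [0.15, -0.17, -0.32] T [0.17, -0.17, -0.3] T [0.2, -0.17, -0.29] T [0.23, -0.17, -0.27] W [-0.006  0.92   0.022]
```

play_rows --translation '[[0.05,-0.17,-0.35],[0.09,-0.17,-0.34],[0.12,-0.17,-0.33],[0.15,-0.17,-0.32],[0.17,-0.17,-0.3],[0.2,-0.17,-0.29],[0.23,-0.17,-0.27],[0,0,0]]' --twist '[[0,0.92,0.02],[0,0.92,0.02],[0,0.92,0.02],[0,0.92,0.02],[0,0.92,0.02],[0,0.92,0.02],[0,0.92,0.02],[0,0,0]]' --gripper '[-1,-1,-1,-1,-1,-1,-1,-1]'

```text
time: 34.55
tool_pos: [0.4462, -0.1746, 0.4091]
ee_rot: [-3.136, -0.645, -0.43]
wrist_force: [-0.1, -0.1, -1.2]
width: 0.0138
finger_force: 30.0
```

play_rows --translation '[[0,0,0],[0,0,0],[0,0,0],[0,0,0]]' --twist '[[0,0,0],[0,0,0],[0,0,0],[0,0,0]]' --gripper '[-1,-1,-1,-1]'

```text
time: 34.95
tool_pos: [0.4464, -0.1755, 0.4083]
ee_rot: [-3.136, -0.642, -0.431]
wrist_force: [-0.2, 0.1, -1.3]
width: 0.0135
finger_force: 30.0
```

```bash
python3 - <<'E'
from h import *
o=robot.get_obs();print(o['tool_pos'],o['ee_rot'])
for c in ('wrist','side'):
  snap(c,c[0]+'13.png')
  for n in ['scoop2_eye','peg3_base','peg3_tip','peg2_tip']:
        for d in robot.spot_point(n,c)[:2]:
            if d['score']>.4: print(c,n,round(d['score'],2),np.round(d['centre'],3),pix(c,d['centre']).round()[0])
hang([.644,-.265,.225],.085)
E
```

```text
[ 0.44643645 -0.17554572  0.40827956] [-3.13618422 -0.64178811 -0.43091493]
wrist scoop2_eye 0.96 [ 0.594 -0.245  0.282] [326. 149.]
wrist peg3_tip 0.59 [ 0.622 -0.253  0.262] [319. 123.]
wrist peg2_tip 0.97 [ 0.586 -0.321  0.257] [445. 133.]
side scoop2_eye 0.73 [ 0.598 -0.24   0.284] [443. 210.]
side scoop2_eye 0.53 [0.256 0.23  0.005] [237. 241.]
side peg3_base 0.61 [ 0.646 -0.261  0.222] [457. 221.]
side peg2_tip 0.65 [ 0.585 -0.325  0.257] [465. 240.]
g [ 0.546 -0.22   0.268]
from [ 0.545  -0.2195  0.2653] [-3.136 -0.644 -0.43 ] n 1
T [ 0.028 -0.02  -0.047] W [-0.05   0.059 -0.004]
```

View pics/w13.png

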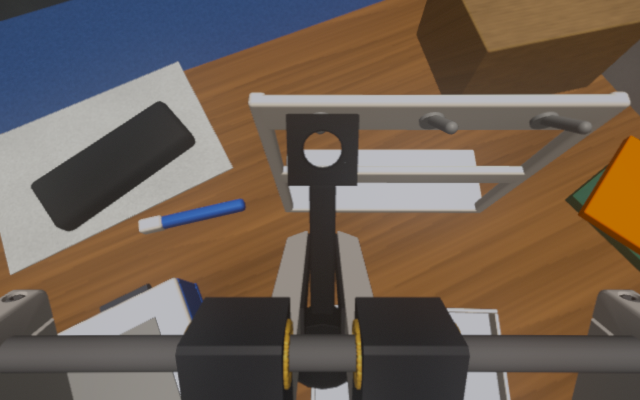

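The wrist view shows the held eye at (323,150), peg 2 at (432,122)-(453,127) and peg 1 at (543,120)-(586,127). Peg 3 is hidden behind the eye plate.

```bash
python3 - <<'E'
from h import *
t=ray('wrist',[[454,127],[586,127]],.2595);b=ray('wrist',[[430,121],[542,120]],.225)
print('tips2,1',t.round(4),'bases',b.round(4))
d=t[0]-t[1];print('pitch',np.linalg.norm(d),'yaw',-np.arctan2(d[0],d[1]), 'peg3tip',(t[0]+d).round(4))
o=robot.get_obs();Q=R.from_euler('xyz',o['ee_rot']);p=np.array(o['tool_pos'])
for s in ((t[0]+d),[.618,-.253,.2595]): print('tip in tool',Q.inv().apply(s-p).round(4))
# eye: pixel ray in tool frame at tool z=.197 (top face nearer by .005)
m=robot.camera_model('wrist');r1=ray('wrist',[[323,150]],.30)[0];r2=ray('wrist',[[323,150]],.25)[0]
a,c=Q.inv().apply(r1-p),Q.inv().apply(r2-p);k=(.192-a[2])/(c[2]-a[2]);print('eye in tool',(a+k*(c-a)).round(4))
print('peg dir in tool',Q.inv().apply(PD).round(3))
E
```

```text
tips2,1 [[ 0.5864 -0.3266  0.2595]
 [ 0.5533 -0.3983  0.2595]] bases [[ 0.6111 -0.3358  0.225 ]
 [ 0.5781 -0.4094  0.225 ]]
pitch 0.07893980222925553 yaw -0.4315488628124881 peg3tip [ 0.6194 -0.2549  0.2595]
tip in tool [0.0623 0.0014 0.2341]
tip in tool [0.0607 0.0003 0.2329]
eye in tool [0.0548 0.0009 0.192 ]
peg dir in tool [-0.054 -0.005 -0.999]
```

play_rows --translation '[[0.17,0,0],[0,0,0.25],[0,0,0.25],[0,0,0.25],[0.02,0,0.25],[0.02,0,0.25],[0,0,0],[0,0,0]]' --twist '[[0,0,0],[0,0,0],[0,0,0],[0,0,0],[0,0,0],[0,0,0],[0,0,0],[0,0,0]]' --gripper '[-1,-1,-1,-1,-1,-1,-1,-1]'

```text
time: 36.25
tool_pos: [0.4801, -0.1904, 0.3738]
ee_rot: [-3.136, -0.643, -0.43]
wrist_force: [0.4, 0.8, -0.2]
width: 0.0137
finger_force: 30.0
```

```bash
python3 - <<'E'
from h import *
b=snap('wrist','w14.png');a=snap('side','s14.png')
cv2.imwrite('pics/c14.png',np.hstack([cv2.resize(b[70:230,220:420],(400,320),interpolation=3),cv2.resize(a[170:270,390:510],(384,320),interpolation=3)])[:,:,::-1])
E
```

```text
(no output)
```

View pics/c14.png

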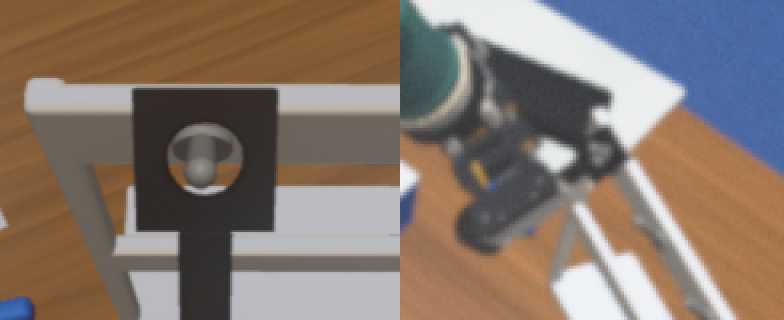

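The peg's tip shows through the eye at (202,165) in the crop, so it is threaded. I'll go a little deeper, then release and back off.

play_rows --translation '[[0,0,0.1],[0,0,0.05],[0,0,0],[0,0,0],[0,0,0],[0,0,0],[0,0,0],[0,0,0]]' --twist '[[0,0,0],[0,0,0],[0,0,0],[0,0,0],[0,0,0],[0,0,0],[0,0,0],[0,0,0]]' --gripper '[-1,-1,-1,0,0,0,0,0]'

```text
time: 37.15
tool_pos: [0.4832, -0.1918, 0.3696]
ee_rot: [-3.136, -0.644, -0.43]
wrist_force: [0.4, -0.8, 0.2]
width: 0.0467
finger_force: 0.0
```

play_rows --translation '[[0,0,-0.3],[0,0,-0.6],[0,0,-0.8],[0,0,-0.8],[0,0,-0.8],[0,0,0],[0,0,0],[0,0,0]]' --twist '[[0,0,0],[0,0,0],[0,0,0],[0,0,0],[0,0,0],[0,0,0],[0,0,0],[0,0,0]]' --gripper '[0,0,0,0,0,0,0,0]'

```text
time: 37.95
tool_pos: [0.4111, -0.1595, 0.4731]
ee_rot: [-3.136, -0.641, -0.431]
wrist_force: [0.9, 0.9, -0.0]
width: 0.047
finger_force: 0.0
```

```bash
python3 - <<'E'
from h import *
for c in ('wrist','side','top'):
  a=snap(c,c[0]+'15.png')
  for n in ['scoop2_eye','scoop1_eye','scoop1_grip','peg3_base']:
        for d in robot.spot_point(n,c)[:3]:
            if d['score']>.4: print(c,n,round(d['score'],2),np.round(d['centre'],3),pix(c,d['centre']).round()[0])
go([0.385,-0.291,0.13],-0.37,n=8)
E
```

```text
wrist scoop2_eye 0.7 [ 0.639 -0.262  0.229] [321. 124.]
wrist peg3_base 0.74 [ 0.652 -0.266  0.226] [320. 115.]
side scoop2_eye 0.84 [0.258 0.228 0.003] [238. 241.]
side scoop2_eye 0.72 [ 0.64  -0.261  0.23 ] [456. 221.]
side scoop1_eye 0.6 [ 0.44  -0.314  0.005] [409. 323.]
side scoop1_grip 0.89 [ 0.39  -0.292  0.008] [391. 328.]
side peg3_base 0.79 [ 0.645 -0.263  0.224] [457. 222.]
top scoop2_eye 0.66 [ 0.641 -0.263  0.228] [438. 138.]
top scoop2_eye 0.58 [0.258 0.229 0.003] [273. 284.]
top peg3_base 0.9 [ 0.647 -0.264  0.225] [437. 137.]
top peg3_base 0.5 [ 0.611 -0.335  0.223] [464. 148.]
from [ 0.5095 -0.2036  0.3312] [-3.136 -0.644 -0.43 ] n 8
T [-0.23, 0.41, 0.47] T [-0.2, 0.41, 0.49] T [-0.16, 0.41, 0.5] T [-0.12, 0.41, 0.51] T [-0.08, 0.41, 0.52] T [-0.04, 0.41, 0.52] T [-0.0, 0.41, 0.52] T [0.03, 0.41, 0.52] W [ 0.018 -0.805 -0.071]
```

View pics/w15.png

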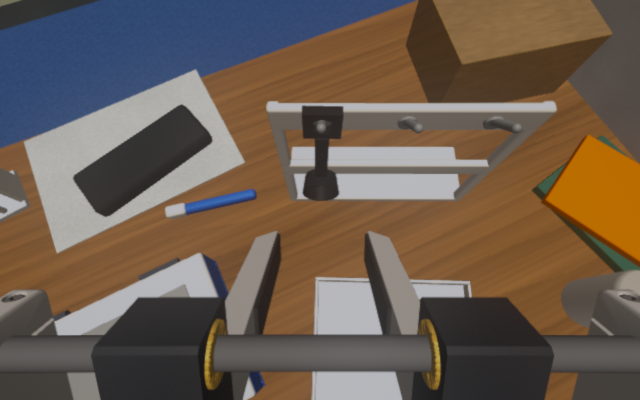

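The scoop hangs at the base of peg 3, eye at (321,124). Now the second scoop.

play_rows --translation '[[-0.23,0.41,0.47],[-0.2,0.41,0.49],[-0.16,0.41,0.5],[-0.12,0.41,0.51],[-0.08,0.41,0.52],[-0.04,0.41,0.52],[0,0.41,0.52],[0.03,0.41,0.52]]' --twist '[[0.02,-0.805,-0.07],[0.02,-0.805,-0.07],[0.02,-0.805,-0.07],[0.02,-0.805,-0.07],[0.02,-0.805,-0.07],[0.02,-0.805,-0.07],[0.02,-0.805,-0.07],[0.02,-0.805,-0.07]]' --gripper '[0.3,0.3,0.3,0.3,0.3,0.3,0.3,0.3]'

```text
time: 39.5
tool_pos: [0.3852, -0.2919, 0.3092]
ee_rot: [-3.14, 0.002, -0.37]
wrist_force: [0.3, 0.4, -0.2]
width: 0.061
finger_force: 0.0
```

play_rows --translation '[[0,0,0],[0,0,0],[0,0,0]]' --twist '[[0,0,0],[0,0,0],[0,0,0]]' --gripper '[0.3,0.3,0.3]'

```text
time: 39.8
tool_pos: [0.3856, -0.2907, 0.3113]
ee_rot: [-3.14, -0.004, -0.37]
wrist_force: [0.3, 0.1, 1.0]
width: 0.0609
finger_force: 0.0
```

```bash
python3 - <<'E'
from h import *
im=snap('wrist','w16.png')
for n in ['scoop1_grip','scoop1_eye']:
        for d in robot.spot_point(n,'wrist')[:3]:
            if d['score']>.3: print(n,round(d['score'],2),np.round(d['centre'],3),pix('wrist',d['centre']).round()[0])
# dark scoop blob, axis
for z in (.014,):
  g=im.max(2); m=((g<75)&(np.arange(400)[:,None]<290)).astype(np.uint8); n,l,s,c=cv2.connectedComponentsWithStats(m)
  for i in range(1,n):
    if s[i,4]>800: print(s[i],c[i].round(1))
go([0.391,-0.294,0.027],-0.37,n=4)
E
```

```text
scoop1_grip 0.97 [ 0.392 -0.296  0.011] [325. 186.]
scoop1_eye 0.93 [ 0.44  -0.317  0.008] [328. 122.]
[ 142   54   20  236 1688] [151.7 166. ]
[   0   92   81  144 5484] [ 29.8 176.3]
[ 571   92   69   77 4321] [608.5 127.4]
[ 299  100   51  185 4857] [324.9 197.5]
[377 234  29  56 818] [387.8 267. ]
from [ 0.3861 -0.2906  0.1314] [-3.141e+00 -3.000e-03 -3.690e-01] n 4
T [0.038 0.008 0.653] W [-0.002 -0.009  0.002]
```

View pics/w16.png

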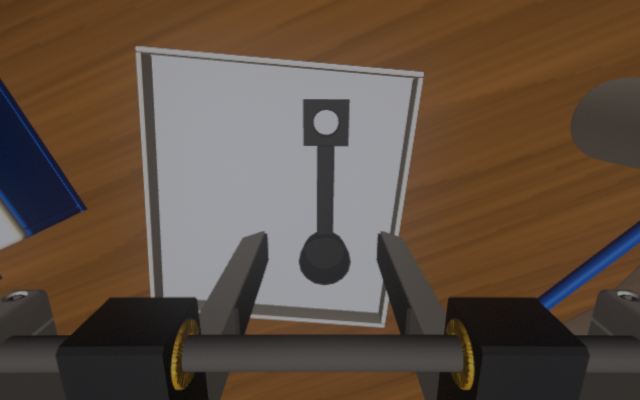

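The second scoop is centred: eye (326,122), handle (325,186). The fingers clear the tray rim.

play_rows --translation '[[0.04,0.02,0.65],[0.04,0.02,0.65],[0.04,0.02,0.65],[0.04,0.02,0.64],[0,0,0],[0,0,0],[0,0,0],[0,0,0]]' --twist '[[0,0,0],[0,0,0],[0,0,0],[0,0,0],[0,0,0],[0,0,0],[0,0,0],[0,0,0]]' --gripper '[0.3,0.3,0.3,0.3,0.3,-1,-1,-1]'

```text
time: 40.75
tool_pos: [0.3903, -0.2962, 0.2072]
ee_rot: [-3.14, -0.002, -0.37]
wrist_force: [-0.7, 1.1, -0.7]
width: 0.0408
finger_force: 0.0
```

play_rows --translation '[[0,0,0],[0,0,0],[0,0,0],[0,0,0],[0,0,-0.2],[0,0,-0.8],[0,0,-0.8],[0,0,-0.8]]' --twist '[[0,0,0],[0,0,0],[0,0,0],[0,0,0],[0,0,0],[0,0,0],[0,0,0],[0,0,0]]' --gripper '[-1,-1,-1,-1,-1,-1,-1,-1]'

```text
time: 41.55
tool_pos: [0.3899, -0.2962, 0.3116]
ee_rot: [-3.14, 0.0, -0.37]
wrist_force: [0.0, -0.5, -0.3]
width: 0.0135
finger_force: 30.0
```

```bash
python3 - <<'E'
from h import *
hang([.579,-.4085,.225],.085,dx=.055,off=.017)
hang([.579,-.4085,.225],.085,dx=.055,off=.017,n=8)
E
```

```text
g [ 0.48  -0.363  0.27 ]
from [ 0.39   -0.2959  0.1316] [-3.14  0.   -0.37] n 7
T [-0.0, 0.08, -0.36] T [0.03, 0.08, -0.36] T [0.07, 0.08, -0.36] T [0.1, 0.08, -0.35] T [0.13, 0.08, -0.34] T [0.17, 0.08, -0.32] T [0.2, 0.08, -0.31] W [-0.03   0.929  0.082]
g [ 0.48  -0.363  0.27 ]
from [ 0.39   -0.2959  0.1316] [-3.14  0.   -0.37] n 8
T [-0.0, 0.07, -0.32] T [0.03, 0.07, -0.32] T [0.05, 0.07, -0.31] T [0.08, 0.07, -0.31] T [0.1, 0.07, -0.3] T [0.13, 0.07, -0.29] T [0.15, 0.07, -0.28] T [0.17, 0.07, -0.27] W [-0.027  0.813  0.072]
```

play_rows --translation '[[0,0.08,-0.36],[0.03,0.08,-0.36],[0.07,0.08,-0.36],[0.1,0.08,-0.35],[0.13,0.08,-0.34],[0.17,0.08,-0.32],[0.2,0.08,-0.31],[0,0,0]]' --twist '[[-0.03,0.93,0.08],[-0.03,0.93,0.08],[-0.03,0.93,0.08],[-0.03,0.93,0.08],[-0.03,0.93,0.08],[-0.03,0.93,0.08],[-0.03,0.93,0.08],[0,0,0]]' --gripper '[-1,-1,-1,-1,-1,-1,-1,-1]'

```text
time: 42.35
tool_pos: [0.3813, -0.317, 0.4149]
ee_rot: [3.139, -0.656, -0.428]
wrist_force: [-0.1, -1.2, -1.3]
width: 0.0135
finger_force: 30.0
```

play_rows --translation '[[0,0,0],[0,0,0],[0,0,0]]' --twist '[[0,0,0],[0,0,0],[0,0,0]]' --gripper '[-1,-1,-1]'

```text
time: 42.65
tool_pos: [0.3821, -0.3169, 0.4109]
ee_rot: [-3.141, -0.648, -0.429]
wrist_force: [-0.2, -0.0, -0.6]
width: 0.0135
finger_force: 30.0
```

```bash
python3 - <<'E'
from h import *
snap('wrist','w17.png');o=robot.get_obs();Q=R.from_euler('xyz',o['ee_rot']);p=np.array(o['tool_pos'])
print(p,o['ee_rot'])
for n in ['scoop1_eye','peg1_tip','peg2_tip','peg1_base']:
        for d in robot.spot_point(n,'wrist')[:2]:
            if d['score']>.4: print(n,round(d['score'],2),np.round(d['centre'],3),pix('wrist',d['centre']).round()[0],'tool',Q.inv().apply(np.array(d['centre'])-p).round(4))
print('tip in tool',Q.inv().apply(np.array([.5533,-.3983,.2595])-p).round(4),'peg dir',Q.inv().apply(PD).round(3))
E
```

```text
[ 0.38210368 -0.31691124  0.41106852] [-3.14086752 -0.64860142 -0.4286138 ]
scoop1_eye 0.96 [ 0.528 -0.385  0.285] [324. 154.] tool [0.0519 0.0013 0.198 ]
peg1_tip 0.79 [ 0.553 -0.398  0.26 ] [327. 132.] tool [0.0593 0.0033 0.235 ]
peg2_tip 0.57 [ 0.588 -0.322  0.258] [190. 135.] tool [ 0.0577 -0.081   0.2364]
peg1_base 0.88 [ 0.582 -0.407  0.229] [320. 120.] tool [ 0.0643 -0.0011  0.2776]
tip in tool [0.0595 0.003  0.2353] peg dir [-0.05  -0.002 -0.999]
```

View pics/w17.png

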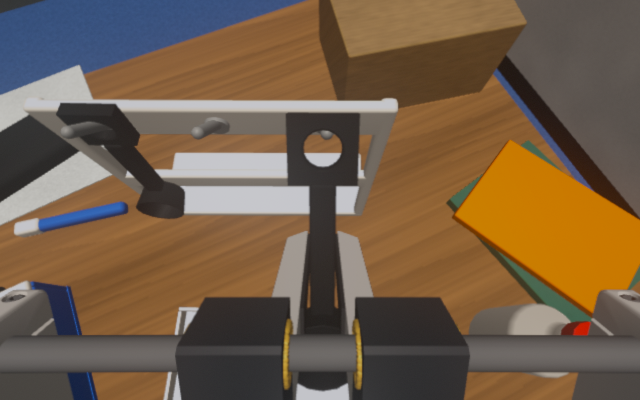

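The eye is at (323,150), with peg 1's tip visible through it at (327,133). A shift of about 6 mm along tool x and 2 mm along y is needed.

play_rows --translation '[[0.15,0.04,0],[0,0,0.25],[0,0,0.25],[0,0,0.25],[0.02,0,0.25],[0.02,0,0.25],[0,0,0],[0,0,0]]' --twist '[[0,0,0],[0,0,0],[0,0,0],[0,0,0],[0,0,0],[0,0,0],[0,0,0],[0,0,0]]' --gripper '[-1,-1,-1,-1,-1,-1,-1,-1]'

```text
time: 43.7
tool_pos: [0.4145, -0.3336, 0.3765]
ee_rot: [-3.141, -0.65, -0.429]
wrist_force: [0.5, 0.1, -0.4]
width: 0.0137
finger_force: 30.0
```

```bash
python3 - <<'E'
from h import *
b=snap('wrist','w18.png')
cv2.imwrite('pics/c18.png',cv2.resize(b[70:230,220:420],(400,320),interpolation=3)[:,:,::-1])
E
```

```text
(no output)
```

View pics/c18.png

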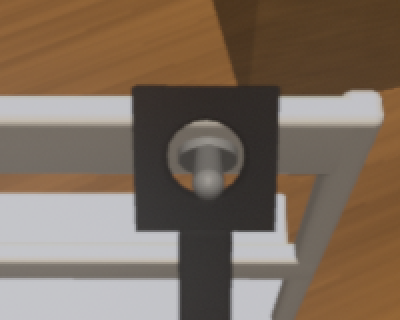

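The peg is through the eye again, at (207,180) in the crop. I'll release and retreat.

play_rows --translation '[[0,0,0.1],[0,0,0.05],[0,0,0],[0,0,0],[0,0,0],[0,0,0],[0,0,0],[0,0,0]]' --twist '[[0,0,0],[0,0,0],[0,0,0],[0,0,0],[0,0,0],[0,0,0],[0,0,0],[0,0,0]]' --gripper '[-1,-1,-1,0,0,0,0,0]'

```text
time: 44.55
tool_pos: [0.4176, -0.3351, 0.3724]
ee_rot: [3.141, -0.651, -0.429]
wrist_force: [-0.1, 0.4, -1.2]
width: 0.0464
finger_force: 0.0
```

play_rows --translation '[[0,0,-0.3],[0,0,-0.6],[0,0,-0.8],[0,0,-0.8],[0,0,-0.8],[0,0,0],[0,0,0],[0,0,0]]' --twist '[[0,0,0],[0,0,0],[0,0,0],[0,0,0],[0,0,0],[0,0,0],[0,0,0],[0,0,0]]' --gripper '[0,0,0,0,0,0,0,0]'

```text
time: 45.35
tool_pos: [0.3451, -0.3019, 0.4753]
ee_rot: [-3.14, -0.648, -0.43]
wrist_force: [-0.0, 0.2, -0.5]
width: 0.0467
finger_force: 0.0
```

play_rows --translation '[[0,0,0],[0,0,0],[0,0,0],[0,0,0],[0,0,0],[0,0,0],[0,0,0],[0,0,0]]' --twist '[[0,0,0],[0,0,0],[0,0,0],[0,0,0],[0,0,0],[0,0,0],[0,0,0],[0,0,0]]' --gripper '[0,0,0,0,0,0,0,0]'

```text
time: 46.15
tool_pos: [0.3448, -0.3018, 0.4773]
ee_rot: [3.141, -0.651, -0.429]
wrist_force: [0.3, -1.0, 0.1]
width: 0.0469
finger_force: 0.0
```

```bash
python3 - <<'E'
from h import *
for c in ('wrist','side','top'):
  a=snap(c,c[0]+'19.png')
  for n in ['scoop2_eye','scoop1_eye','lid_edge','beaker_mid','stopper_tin_mid','marker_mid']:
        for d in robot.spot_point(n,c)[:2]:
            if d['score']>.4: print(c,n,round(d['score'],2),np.round(d['centre'],3))
E
```

```text
wrist scoop2_eye 0.89 [ 0.638 -0.264  0.233]
wrist scoop1_eye 0.66 [ 0.571 -0.407  0.23 ]
wrist lid_edge 0.7 [ 0.572 -0.408  0.231]
wrist stopper_tin_mid 0.57 [ 0.638 -0.265  0.23 ]
wrist marker_mid 0.86 [ 0.71  -0.113  0.007]
side scoop2_eye 0.78 [ 0.641 -0.262  0.232]
side scoop2_eye 0.51 [0.256 0.229 0.004]
side scoop1_eye 0.68 [ 0.571 -0.406  0.226]
side lid_edge 0.6 [0.44  0.035 0.069]
side beaker_mid 0.75 [0.716 0.29  0.046]
side stopper_tin_mid 0.73 [0.507 0.506 0.012]
side marker_mid 0.45 [ 0.568 -0.406  0.175]
top scoop2_eye 0.87 [0.256 0.23  0.003]
top scoop2_eye 0.75 [ 0.639 -0.264  0.23 ]
top scoop1_eye 0.55 [ 0.572 -0.409  0.231]
top scoop1_eye 0.45 [0.531 0.033 0.004]
top lid_edge 0.62 [0.442 0.03  0.071]
top beaker_mid 0.68 [0.714 0.289 0.047]
top stopper_tin_mid 0.78 [0.505 0.508 0.017]
top marker_mid 0.5 [ 0.709 -0.112  0.008]
```

View pics/s19.png

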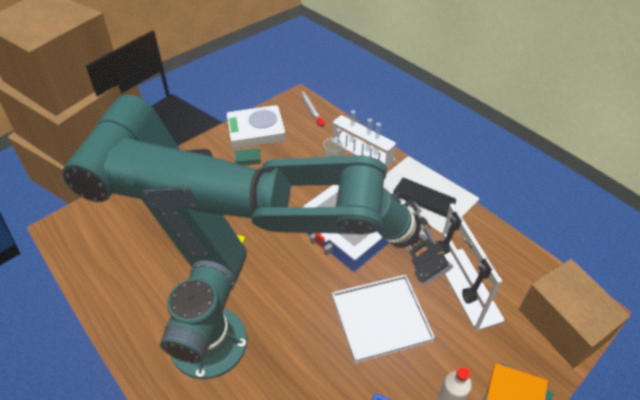

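Both scoops hang, eyes at (456,220) and (485,268). The tray is empty, the lid edge reads 69 mm and the other things are unmoved, so I'm handing in.

```bash
python3 -c "
from bench import robot
print(robot.close_job())"
```

```text
the job is handed in; nothing more can be done
None
```

Job handed in at about 46 s of robot time (no verdict was returned): all three jars present (green, orange, yellow) are in the latched case, both black scoops hang on pegs 1 and 3, and nothing else was moved.

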